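# Zero the bench comparator on its master block and gauge a spacer

## Task

Stand the thick setting block (the master) from the tray squarely in the comparator's gap, flush against the fence and centred on the sprung contact, let go of it, and turn the dial's knurled bezel until its zero mark is at the needle. Then, without disturbing the zero, put the master back upright in its bay of the tray and stand the spacer in the gap in the same way, so the dial shows how far it is off. Keep both blocks upright throughout, and leave the thin setting block and everything else on the bench where it is.

Things in the scene. Friction and masses are not known exactly. Their poses are not given: they have to be found in the camera images.
- comparator: Bench comparator, fixed, dial face up. Origin on the bench below the middle of the fence's face; x along the fence, y from dial towards fence, z up. Base plate 84 (x) x 190 (y) x 10 mm, y=-161 to +29 mm. Dial housing 50 x 70 mm centred at y=-120 mm, top at z=36 mm; on it a 46 mm drum up to z=44 mm, then the bezel.
- gap (a point): On the base plate's top (10 mm above the bench), at the foot of the fence's face in the middle of the gap; axes as the comparator. The fence is a steel block 30 mm wide (x), its face at y=0 looks to -y, plumb for 18 mm, then bevelled back to its top at 26 mm as a lead-in. A block stands here against the fence, its centre at y = minus half its thickness. The empty gap is 20 mm, open above and at both ends (x).
- stem (a joint): Travel of the sprung contact away from the fence, m; 0 with the gap empty, limit 0.008. Pushes towards the fence with 2 N at 0 and 4 N at 0.004. A block of thickness t in the gap gives t - 0.020.
- stem_tip (a point): Middle of the flat tip (6 mm) of the sprung contact, at z=26 in the comparator; it lies at comparator y=-0.020 - stem. Behind the tip is a polished blunt cone that widens to 24 mm diameter 6.5 mm further back (so from z=14 to z=38), so a block pushed in from the end of the gap or from above wedges the contact back.
- bezel (a joint): Angle of the dial's bezel, rad, positive anticlockwise seen from above, range -0.6 to 2.4. It stays where it is left; friction about 0.04 N m. When bezel equals needle the zero mark is at the needle.
- bezel_grip (a point): On the bezel's axis at mid-height of its knurled rim: 54 mm diameter, 16 mm tall (z=44 to z=60 in the comparator, this point at z=52). Its x axis points at the zero mark, the broad black line on the white face under a small white tab on the rim.
- zero_mark (a point): The zero mark on the top of the bezel's rim, 24.5 mm from its axis.
- needle (a joint): Angle of the needle, rad, same sense and zero as bezel; driven by the contact at 300 rad per m of stem travel: 0 with the gap empty, about 1.2 with the master in it, about 0.75 with the spacer in it.
- needle_tip (a point): Tip of the black needle, 18 mm from the dial's axis, under the level of the rim. Its x axis points along the needle.
- tray: Grey tray 74 (x) x 124 (y) x 14 mm, fixed, origin in the middle of its underside. Floor 4 mm above the bench, walls 4 mm, one divider across the middle (at y=0) making two bays with centres at y=-30 mm and y=+30 mm. It holds the master in one bay and the thin block in the other, either way round.
- master: The master: plain steel setting block 40 (x) x 24 (y, the gauged thickness) x 64 mm (z) with a round knob (16 mm diameter, 10 mm high) on top; about 0.14 kg. Origin in the middle of its underside. Starts upright in a bay of the tray.
- thin_block: Steel setting block of the same shape but only 13 mm thick (40 x 13 x 64 mm plus the knob), in the other bay of the tray. Not needed; stays there.
- spacer: The part to gauge: plain aluminium spacer block without knob, 40 (x) x 22.5 (y, the gauged thickness) x 64 mm (z), about 0.11 kg, with small dark screw holes in its broad faces. Origin in the middle of its underside. Starts upright on the bench on the left, close to the capped cup; a keypad up to 75 mm high stands 40 mm or more to the right (-y) of its middle.
- capped_cup: Specimen cup with lid, 64 mm diameter, 72 mm tall, beside the spacer, off one or other of its sides. Origin: middle of its underside.
- black_cap: Flat black cap, 34 mm diameter, 12 mm tall, off another side of the spacer. Origin: middle of its underside.
- staining_jar: Glass staining jar with lid, 48 x 56 x 106 mm, between tray and comparator. Origin: middle of its underside.
- small_bottle: Brown bottle with white cap, 50 mm diameter, 105 mm tall, behind. Origin: middle of its underside.
- petri: Petri dish, 58 mm diameter, 15 mm tall, near the front edge.
- notes: Note pad, 76 x 76 x 14 mm, near the front edge.
- tally_counter: Hand tally counter, 53 x 68 x 21 mm, near the front edge.
- tape: Tape roll, 62 mm diameter, 19 mm tall, on the right.
Things that resemble listed ones, but are neither listed nor needed, are in the scene too. What is shaped like the spacer but orange is not meant.

How it is judged:
On the way, in this order (a step that is already met when the one before it is completed fails the run):
1. the master stands squarely in the gap against the fence, let go (x of master in the frame of comparator between -0.01 and 0.01 m and y of master in the frame of comparator between -0.014 and -0.01 m and z of master in the frame of comparator between 0.0075 and 0.0125 m and angle between master's own z axis and vertical below 0.06 rad and angle between the y axis of master and the y axis of comparator, either way round below 0.07 rad and value of joint stem between 0.0034 and 0.0046 m and contact force between master and the fingers below 0.1 N), for 0.2 s.
2. with the master in the gap, the bezel's zero mark is at the needle, the bezel let go (all of step 1 and angle between the x axis of bezel_grip and the x axis of needle_tip, either way round below 0.12 rad and contact force between comparator and the fingers below 0.1 N), for 0.3 s.
At the end, for the whole second after the job is handed in: The spacer stands in the gap upright, square (4 deg), flush with the fence (2 mm), centred on the contact (10 mm), contact sprung against it; the bezel is within 0.16 rad of the zero for the master; the master stands upright in its tray bay; all let go, at rest (x of spacer in the frame of comparator between -0.01 and 0.01 m and y of spacer in the frame of comparator between -0.01325 and -0.00925 m and z of spacer in the frame of comparator between 0.0075 and 0.0125 m and angle between each of spacer, master's own z axis and vertical below 0.06 rad and angle between the y axis of spacer and the y axis of comparator, either way round below 0.07 rad and value of joint stem between 0.0019 and 0.0031 m and x of master in the frame of tray between -0.028 and 0.028 m and y of master in the frame of tray between -0.055 and 0.055 m and z of master in the frame of tray between 0.002 and 0.007 m and contact force between each of spacer, master and the fingers below 0.1 N and value of joint bezel between 1.04 and 1.36 rad and linear speed of each of spacer, master below 0.02 m/s); the robot touches nothing.
It fails at once if the master or the spacer tipped over (angle between any of master, spacer's own z axis and vertical above 0.6 rad).
It fails at once if the thin block or another bystander moved by more than 25 mm (distance of any of thin_block, capped_cup, black_cap, staining_jar, small_bottle, petri, notes, tally_counter, tape from where it was at the start of the episode above 0.025 m).
It also fails if it takes over 72 s, if anything falls off the work surface, if the arm or the gripper's body presses on something with over 40 N, if the wrist force passes 120 N, or if a joint passes its speed limit or range.

## Robot

A 6-joint arm with a two-finger parallel gripper is mounted at the origin on a cart in front of the work surface, level with it; the furniture and walls round the work are solid. World frame = base frame: x ahead of the robot, y to its left, z up, the work surface at z = 0. Lengths are in m, angles in rad, forces in N, time in s.
With the tool pointing down it reaches from about 0.325 to 0.85 m from the base axis. Payload 15.5 kg.
Tool frame: the origin (TCP) lies at the very end of the fingers, on their centre line; the grasp point (between the pads) lies 19 mm behind it (arm.pinch_z is the distance from the TCP to the grasp point, in m); z points along the fingers, y is the line along which they close (so a half turn about z gives the same grasp; the last joint's range is limited). The gripper opens to 91 mm and grips with 3 to 60 N. Pads are 32 mm wide; open, the fingers measure 118 mm over their backs; the gripper's body (76 mm by 178 mm) begins 60 mm behind the grasp point.
Start: joints at [1.169, 0.494, 1.345, -0, 1.302, -0.096], TCP at [0.188, 0.596, 0.214] pointing down, gripper open.
Joint ranges: [-2.91, 2.91], [-0.82, 2.16], [0.22, 2.67], [-1.22, 4.37], [0.12, 2.79], [-3.08, 3.08]. Speed limits (rad/s): [1.89, 1.89, 2.57, 3.01, 3.01, 3.01].

## Interface

Orientations are given as a unit quaternion [x, y, z, w].
In Python, from workcell import arm gives the robot as it stands.
- The arm moves only by the tool arm_command, never from a script. Its arguments are lists of equal length, an entry for each row: "hand": the closure, from 0 (fully open) to 1 (shut); "translation": the shift along the tool's x, y, z in cm, a list of three; "yaw": the turn about the tool's z in rad. A call has 1 to 12 rows; each row shifts and turns the commanded pose from where the row before left it, along the tool's axes as they then stand; what a row does not reach is not made up. A row lasts 1/10 s, in which the tool goes at most 50 mm and 8.59 degrees, less where a joint would pass 70% of its speed; a pose out of reach is approached as far as the arm can. A call with a gripper value outside its range is refused whole. The fingers move at their own pace and stop on an object; "squeeze" is the grip in N (left out, the last holds). Time passes only in rows, so rows that do not move let the fingers close. It gives the time, the measured TCP pose, the force, the opening and the grip force at its end, in the units of the state.
- arm.read_state(): the state, without advancing time (a new reading comes with each control period).
- arm.capture(name): name is "side" or "top"; returns a dict with "frame" (480x640x3 uint8, red, green, blue), "K" (3x3 intrinsics, pixels), "pose" (4x4, takes a point from camera to world coordinates). Camera axes: x right, y up, looking along -z (the intrinsics and any distortion apply to the point x, -y, -z); pixel columns grow to the right and rows downward; lengths in m; the calibration is good to about 2 mm. A picture is of the moment at which its call begins. There is no depth.
- arm.hand_in(): hands the job in; it is judged then, once.
The state is a dict: "time_s": time; "q": joint angles; "qvel": joint speeds; "joint_efforts": joint torques, N m; "tcp_pos": TCP position; "tcp_rot": TCP orientation; "force": force on the tool from outside, world axes, zero at the start; "ft_torque": the same for the moment, N m; "gripper_width": opening from 0.0 (shut) to 1.0 (fully open); "finger_force": force on a finger pad.
Only numpy, scipy, OpenCV 4.12 (cv2) and the standard library are available. Lean on these libraries where they do the work, as an engineer would, in place of code of your own. Each camera call takes 0.05 s, during which the arm holds its last target. There are 200 camera calls.

## Working session

There is one attempt and no reset: what is moved stays moved. The work goes in short steps, Python scripts to look and compute and a tool call to move; the robot and the scene stay as the last step left them, time stands still between calls to the robot, and variables do not carry over. Pictures are saved under pics/ and viewed, at most 10 in all, crops included, and the job is handed in when it is done.

Besides the shell and the picture viewer there is one more tool, called after "Call:" as name(argument=value, ...) on one line, values as JSON. arm_command: Moves the arm, as the interface text tells. Its arguments: {"type":"object","properties":{"hand":{"type":"array"},"translation":{"type":"array"},"yaw":{"type":"array"},"squeeze":{"type":"number"}},"required":["hand","translation","yaw"]}

```bash
mkdir -p pics; ls
python3 - <<'E'
from workcell import arm
import cv2,numpy as np
for n in("top","side"):
    c=arm.capture(n); cv2.imwrite(f"pics/{n}0.png",c["frame"][:,:,::-1]); print(n,c["K"].round(1).tolist(),c["pose"].round(3).tolist(),[k for k in c])
s=arm.read_state();print(s["tcp_pos"],s["tcp_rot"],s["gripper_width"],s["time_s"],arm.pinch_z)
E
```

```text
pics
top [[443.3, 0.0, 315.4], [0.0, 443.3, 232.1], [0.0, 0.0, 1.0]] [[0.074, 0.97, -0.229, 0.21], [-0.997, 0.073, -0.015, 0.022], [0.003, 0.23, 0.973, 1.386], [0.0, 0.0, 0.0, 1.0]] ['frame', 'K', 'pose']
side [[435.9, 0.0, 320.0], [0.0, 435.9, 243.7], [0.0, 0.0, 1.0]] [[0.887, 0.19, -0.421, -0.022], [-0.462, 0.411, -0.786, -0.915], [0.023, 0.892, 0.452, 0.614], [0.0, 0.0, 0.0, 1.0]] ['frame', 'K', 'pose']
[0.18802762 0.59572184 0.21342198] [ 1.52300715e-01  9.88334064e-01 -5.06818629e-04 -1.19436057e-04] 1.000094474745605 0.1 0.0188
```

View pics/top0.png

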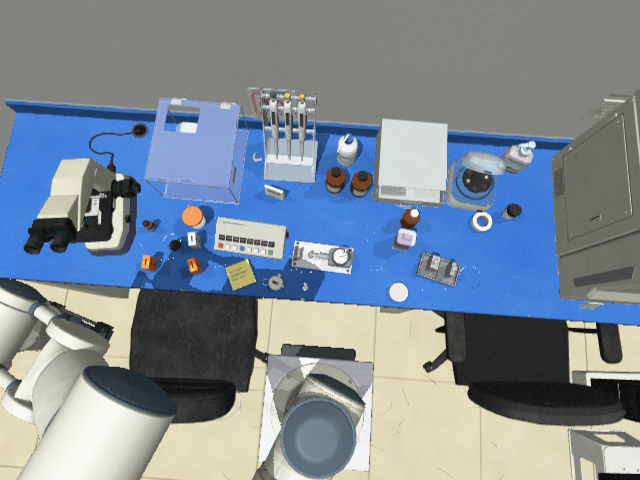

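View pics/side0.png

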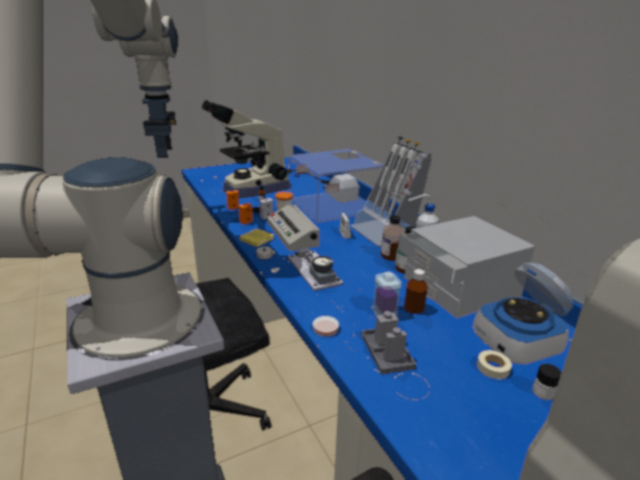

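Top view: the comparator is at (322,257) with its dial at (341,256), so the fence is to the left of it. The tray is at (438,268). Spacer candidates are white (193,240), orange (148,262) and (194,265), and whitish (275,190). The white one at (193,240) fits, since it stands beside the orange-lidded cup (193,217) and the black cap (175,245), left of the keypad. I'll confirm with enlarged crops.

Run:
```python
import cv2,numpy as np
t=cv2.imread("pics/top0.png")
f=lambda x,y,w,h,W,H:cv2.resize(t[y:y+h,x:x+w],(W,H),interpolation=cv2.INTER_CUBIC)
a=f(135,200,80,80,400,400)
b=f(285,235,80,40,800,400)[:200*2]
c=f(405,240,64,64,400,400)
m=np.vstack([np.hstack([a,c]),cv2.resize(b,(800,400))[100:300]])
cv2.imwrite("pics/m0.png",m)
```

```text
(no output)
```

View pics/m0.png

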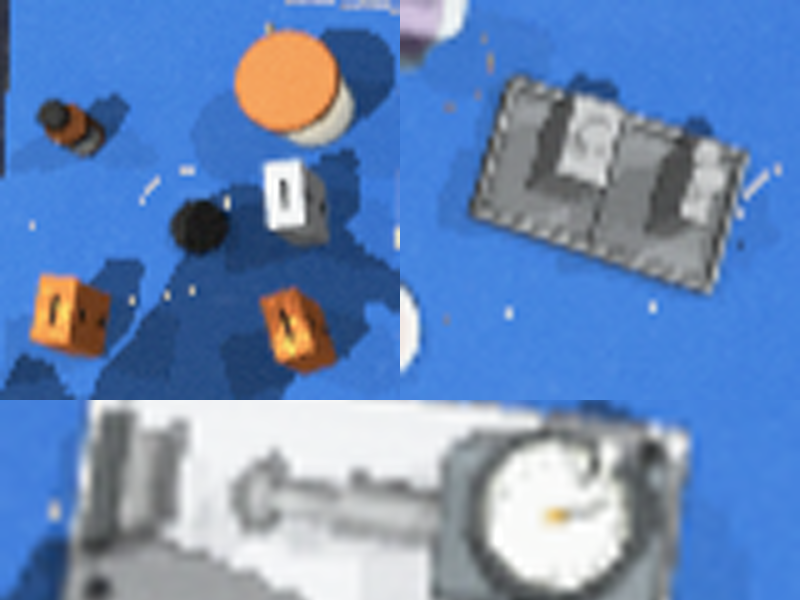

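The white block at (193,240) is the spacer: it has screw holes and sits by the cup and the black cap. The thick master with its knob is in the tray's left bay, at about (436,261). The thin block is in the right bay, at about (452,268). Next I'll measure them.

```bash
cat > h.py <<'E'
import cv2,numpy as np
from workcell import arm
def w2p(c,P):
    P=np.atleast_2d(P); T=np.linalg.inv(c["pose"]); q=P@T[:3,:3].T+T[:3,3]; q=q*[1,-1,-1]
    u=q@c["K"].T; return u[:,:2]/u[:,2:]
def p2w(c,uv,z):
    uv=np.atleast_2d(uv).astype(float); d=np.c_[uv,np.ones(len(uv))]@np.linalg.inv(c["K"]).T
    d=(d*[1,-1,-1])@c["pose"][:3,:3].T; o=c["pose"][:3,3]; return o+d*((z-o[2])/d[:,2])[:,None]
def avg(n,k=4):
    L=[arm.capture(n) for _ in range(k)]; L[0]["frame"]=np.mean([l["frame"] for l in L],0).round().astype(np.uint8); return L[0]
def rect(c,m,roi,z):
    x,y,w,h=roi; mm=np.zeros_like(m); mm[y:y+h,x:x+w]=m[y:y+h,x:x+w]
    k=max(cv2.findContours(mm,0,cv2.CHAIN_APPROX_NONE)[0],key=cv2.contourArea)[:,0]
    W=p2w(c,k,z)[:,:2]; return k,W,cv2.minAreaRect((W*1000).astype(np.float32))
E
python3 - <<'E'
from h import *
np.set_printoptions(precision=1,suppress=True)
c=avg("top",4); np.savez("top0.npz",**c)
h=cv2.cvtColor(c["frame"],cv2.COLOR_RGB2HSV); f=c["frame"].astype(int)
nb=((f[...,2]-f[...,0])<40).astype(np.uint8)
for n,roi,z in(("comp",(286,236,74,40),.01),("tray",(412,248,52,42),.014),("spacer",(184,228,20,24),.064)):
    k,W,r=rect(c,nb,roi,z); print(n,np.array(r[0]),np.array(r[1]),r[2],"\n",cv2.boxPoints(r), w2p(c,np.c_[cv2.boxPoints(r)/1000,np.full(4,z)]).round(1).tolist())
big=lambda x,y,w,hh,s:cv2.resize(c["frame"][y:y+hh,x:x+w,::-1],None,fx=s,fy=s,interpolation=cv2.INTER_LANCZOS4)
a=big(286,236,72,40,11); s=arm.capture("side"); b=cv2.resize(s["frame"][235:300,280:350,::-1],None,fx=2.46,fy=2.46)
cv2.imwrite("pics/c1.png",a[:, :800])
E
```

```text
comp [453.3  16.1] [189.2  91.1] 87.02267456054688 
 [[402.9 -76. ]
 [493.9 -80.7]
 [503.7 108.2]
 [412.7 113. ]] [[350.4, 275.9], [353.5, 247.4], [294.2, 240.0], [290.3, 268.3]]
tray [ 445.6 -347.3] [124.9  77. ] 75.24042510986328 
 [[ 392.5 -397.9]
 [ 467.  -417.5]
 [ 498.8 -296.7]
 [ 424.3 -277.1]] [[454.2, 286.8], [460.6, 263.5], [422.1, 250.7], [415.4, 273.7]]
spacer [469.1 409.6] [51.2 36.4] 8.04776382446289 
 [[441.2 424. ]
 [446.3 388. ]
 [497.  395.2]
 [491.9 431.2]] [[188.0, 248.7], [200.0, 247.9], [199.9, 231.6], [188.0, 232.3]]
```

View pics/c1.png

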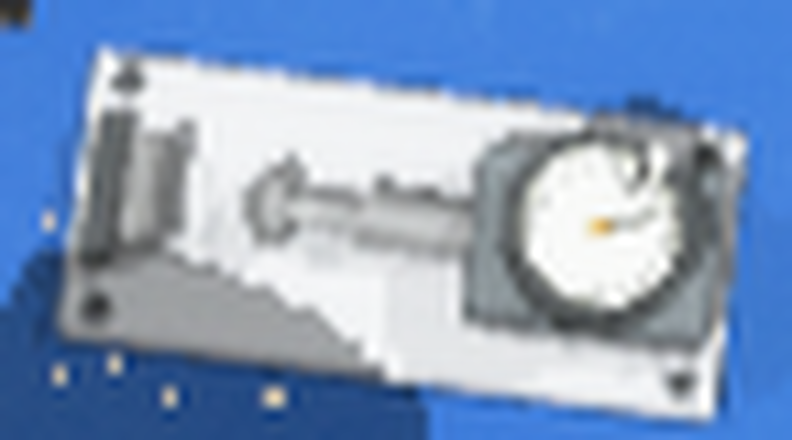

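The crop shows the plate corners at about (100,55), (745,130), (712,415) and (65,335), the fence on the left and the dial centre at (601,227). The needle points right to about (655,212), and the zero mark with its tab is up-right, at about (640,160).

```bash
cat >> h.py <<'E'
def fit(W,M): # rigid 2D fit model M->W ; returns origin, angle, residuals
    M=np.array(M,float);W=np.array(W)[:,:2]; a=M-M.mean(0);b=W-W.mean(0)
    t=np.arctan2((a[:,0]*b[:,1]-a[:,1]*b[:,0]).sum(),(a*b).sum()); R=np.array([[np.cos(t),-np.sin(t)],[np.sin(t),np.cos(t)]])
    o=W.mean(0)-R@M.mean(0); return o,t,W-(M@R.T+o)
E
python3 - <<'E'
from h import *
np.set_printoptions(precision=4,suppress=True)
c=dict(np.load("top0.npz"))
uv=(np.array([[100,53],[745,128],[714,418],[63,337]])+.5)/11-.5+[286,236]
# comparator y -> world +y ; x right-handed z up => comp x ~ world +x
M=[[.042,.029],[.042,-.161],[-.042,-.161],[-.042,.029]]
o,t,r=fit(p2w(c,uv,.01),M); print("comp",o,t,r.tolist())
np.savez("comp.npz",o=o,t=t)
R=np.array([[np.cos(t),-np.sin(t)],[np.sin(t),np.cos(t)]])
print("dial axis",o+R@[0,-.12],"px top",w2p(c,np.r_[o+R@[0,-.12],.058]))
dial=p2w(c,(np.array([[601,227]])+.5)/11-.5+[286,236],.055); print("dial by pic",dial)
# tray
f=c["frame"].astype(int); nb=((f[...,2]-f[...,0])<40).astype(np.uint8)
sc=12; a=cv2.resize(c["frame"][244:292,410:466,::-1],None,fx=sc,fy=sc,interpolation=cv2.INTER_LANCZOS4)
b=cv2.resize(c["frame"][225:255,182:208,::-1],None,fx=8,fy=8,interpolation=cv2.INTER_LANCZOS4)
d=cv2.resize(c["frame"][246:266,330:352,::-1],None,fx=14,fy=14,interpolation=cv2.INTER_LANCZOS4)
im=np.zeros((600,800,3),np.uint8); im[:576,:480]=a[:,:480]; im[:240,484:692]=b; im[260:540,484:792]=d
cv2.imwrite("pics/c2.png",im)
E
```

```text
comp [0.4599 0.0813] -0.04631751716047373 [[-0.00041250462944542043, -0.0014248920660346748], [0.00031067584200406007, 0.0015021927843888588], [-0.00019053592877010805, 0.0017820814954653957], [0.0002923647162114129, -0.0018593822138196076]]
dial axis [ 0.4543 -0.0386] px top [[340.297  256.0652]]
dial by pic [[ 0.4545 -0.0384  0.055 ]]
```

View pics/c2.png

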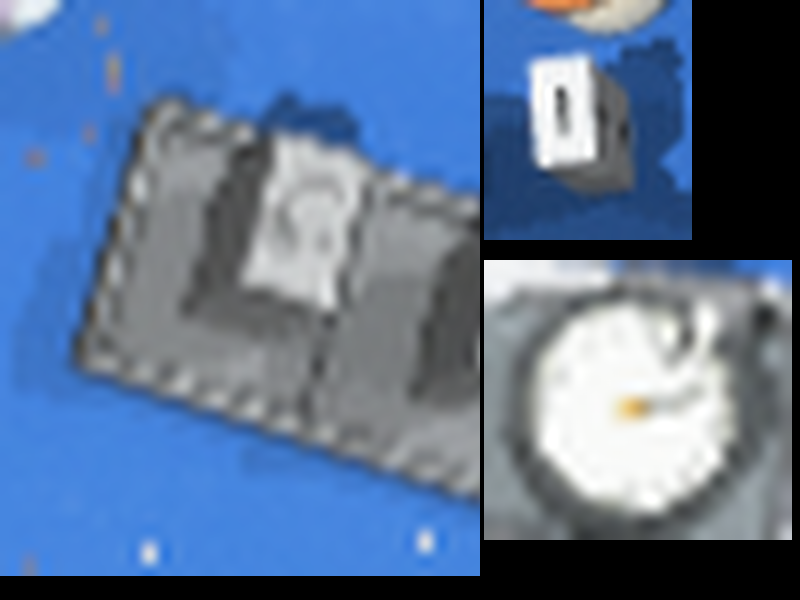

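Left: the master's top face has corners (270,135), (370,165), (335,310) and (243,285). Upper right: the spacer's top face has corners (530,60), (595,52), (602,163) and (540,170). Dial: the zero mark is at about (690,325) from the centre (633,408), and the needle points towards (700,392), so the bezel is currently at about 0.7.

Run:
```python
from h import *
np.set_printoptions(precision=4,suppress=True)
c=dict(np.load("top0.npz")); s=arm.read_state(); print(s["tcp_pos"],s["tcp_rot"])
M=lambda t:[[.02,t/2],[.02,-t/2],[-.02,-t/2],[-.02,t/2]]
uv=(np.array([[270,135],[370,165],[335,310],[243,285]])+.5)/12-.5+[410,244]
print("master",fit(p2w(c,uv,.068),M(.024)))
uv=(np.array([[530,60],[595,52],[602,163],[540,170]])-[484,0]+.5)/8-.5+[182,225]
print("spacer",fit(p2w(c,uv,.064),M(.0225)))
from scipy.spatial.transform import Rotation as Q
print(Q.from_quat(s["tcp_rot"]).as_matrix())
```

```text
[0.1881 0.5959 0.2138] [ 0.1523  0.9883 -0.0001 -0.    ]
master (array([ 0.4552, -0.3232]), np.float64(-0.19537874425537702), array([[-0.    ,  0.0011],
       [-0.0012, -0.0006],
       [ 0.0006,  0.    ],
       [ 0.0006, -0.0005]]))
spacer (array([0.4737, 0.4166]), np.float64(0.20885348903674536), array([[ 0.0016,  0.0016],
       [ 0.0019, -0.0007],
       [-0.0018, -0.001 ],
       [-0.0016,  0.0001]]))
[[-0.9536  0.3011 -0.0001]
 [ 0.3011  0.9536 -0.0003]
 [ 0.     -0.0003 -1.    ]]
```

Call:
arm_command(hand=[0,0,0,0,0,0,0,0,0,0.4], translation=[[-3.66,-2.29,0],[-3.66,-2.29,0],[-3.66,-2.29,0],[-3.66,-2.29,0],[-3.66,-2.29,0],[-3.66,-2.29,0],[-3.66,-2.29,0],[-3.66,-2.29,0],[-3.66,-2.29,0],[0,0,0]], yaw=[0,0,0,0,0,0,0,0,0,0], squeeze=15)

```text
time_s: 1.35
tcp_pos: [0.4432, 0.297, 0.214]
tcp_rot: [0.154, 0.988, -0.0, 0.001]
force: [0.7, 0.0, -0.8]
gripper_width: 0.942
finger_force: 0.0
```

Call:
arm_command(hand=[0.4,0.4,0.4,0.4,0.4,0.4,0.4,0.4,0.4,0.4,0.4,0.4], translation=[[-1.44,-4.21,0],[-1.44,-4.21,0],[-1.44,-4.21,0],[-1.44,-4.21,0],[-1.44,-4.21,0],[-1.44,-4.21,0],[-1.44,-4.21,0],[-1.44,-4.21,0],[-1.44,-4.21,0],[-1.44,-4.21,0],[-1.44,-4.21,0],[-1.44,-4.21,0]], yaw=[0,0,0,0,0,0,0,0,0,0,0,0])

```text
time_s: 2.55
tcp_pos: [0.4528, -0.2351, 0.2141]
tcp_rot: [0.152, 0.988, 0.0, 0.0]
force: [1.3, 1.1, -0.1]
gripper_width: 0.596
finger_force: 0.0
```

Call:
arm_command(hand=[0.4,0.4,0.4,0.4,0.4], translation=[[-1.44,-4.21,0],[-1.44,-4.21,0],[0,0,0],[0,0,0],[0,0,0]], yaw=[0,0,-0.08,0,0])

```text
time_s: 3.05
tcp_pos: [0.455, -0.3217, 0.2138]
tcp_rot: [0.114, 0.994, 0.0, -0.0]
force: [-0.4, 0.1, -0.7]
gripper_width: 0.599
finger_force: 0.0
```

Call:
arm_command(hand=[0.4,0.4,0.4,0.4,0.4,0.4,0.8,0.8,0.8,0.8,0.8,0.8], translation=[[0,0,4],[0,0,4],[0,0,4],[0,0,3],[0,0,2.4],[0,0,0],[0,0,0],[0,0,0],[0,0,0],[0,0,0],[0,0,0],[0,0,0]], yaw=[0,0,0,0,0,0,0,0,0,0,0,0])

```text
time_s: 4.25
tcp_pos: [0.4554, -0.3228, 0.0408]
tcp_rot: [0.113, 0.994, -0.0, 0.001]
force: [-0.9, 2.2, 8.8]
gripper_width: 0.265
finger_force: 15.0
```

Run:
```python
from h import *
c=arm.capture("top");s=arm.capture("side")
a=cv2.resize(c["frame"][230:305,390:470,::-1],(400,375)); b=cv2.resize(s["frame"][250:400,300:440,::-1],(400,428))
im=np.zeros((430,800,3),np.uint8); im[:375,:400]=a; im[:428,400:]=b; cv2.imwrite("pics/g1.png",im)
```

```text
(no output)
```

View pics/g1.png

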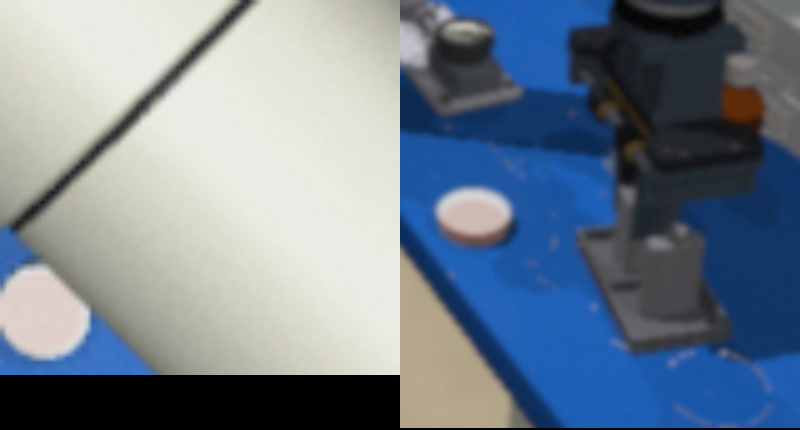

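The side view shows the fingers around the master in the tray, and the thin block untouched beside it at (675,280). The opening is 24 mm, so the master is gripped. Lift next.

Call:
arm_command(hand=[0.8,0.8,0.8], translation=[[0,0,-0.5],[0,0,-1],[0,0,-1.5]], yaw=[0,0,0])

```text
time_s: 4.65
tcp_pos: [0.4547, -0.3222, 0.0704]
tcp_rot: [0.113, 0.994, 0.0, -0.0]
force: [0.6, -0.5, -1.4]
gripper_width: 0.261
finger_force: 15.0
```

Call:
arm_command(hand=[0.8,0.8,0.8,0.8,0.8], translation=[[0,0,-3],[0,0,-3],[0,0,-3],[0,0,-3],[0,0,0]], yaw=[0,0,0,0,0])

```text
time_s: 5.15
tcp_pos: [0.4565, -0.3237, 0.1944]
tcp_rot: [0.113, 0.994, -0.002, 0.003]
force: [0.9, -1.4, -2.6]
gripper_width: 0.265
finger_force: 15.0
```

```bash
cat >> h.py <<'E'
def plan(x,y,z,t,s=None): # tool deltas cm from present, yaw
    s=s or arm.read_state(); p=s["tcp_pos"]; q=s["tcp_rot"]; from scipy.spatial.transform import Rotation as Q
    R=Q.from_quat(q).as_matrix(); t0=np.arctan2(-R[0,1],R[1,1]); dyaw=-(t-t0)
    d=(R.T@(np.array([x,y,z])-p))*100; print("tilt/pos",p.round(4),"t",round(t0,4),"delta before yaw cm",d.round(2),"yaw",dyaw.round(3),"f",np.round(s["force"],1),"w",round(s["gripper_width"]*91,1),"rows",np.linalg.norm(d)/4.5)
E
python3 - <<'E'
from h import *
k=np.load("comp.npz");o,t=k["o"],float(k["t"]);R=np.array([[np.cos(t),-np.sin(t)],[np.sin(t),np.cos(t)]])
g=o+R@[0,-.012]; print(o,g,t); plan(*g,.19,t)
E
```

```text
[0.45986676 0.08129457] [0.45931115 0.06930744] -0.04631751716047373
tilt/pos [ 0.4565 -0.3237  0.1944] t -0.2258 delta before yaw cm [ 8.53 38.37  0.27] yaw -0.18 f [ 0.9 -1.4 -2.6] w 24.1 rows 8.734110890587084
```

Call:
arm_command(hand=[0.8,0.8,0.8,0.8,0.8,0.8,0.8,0.8,0.8,0.8,0.8,0.8], translation=[[0.85,3.84,0],[0.85,3.84,0],[0.85,3.84,0],[0.85,3.84,0],[0.85,3.84,0],[0.85,3.84,0],[0.85,3.84,0],[0.85,3.84,0],[0.85,3.84,0],[0.88,3.81,0],[0,0,0],[0,0,0]], yaw=[0,0,0,0,0,0,0,0,0,0,-0.09,-0.09])

```text
time_s: 6.35
tcp_pos: [0.4572, 0.0718, 0.1898]
tcp_rot: [0.02, 1.0, -0.0, -0.0]
force: [-0.1, 0.5, -2.3]
gripper_width: 0.261
finger_force: 15.0
```

Call:
arm_command(hand=[0.8,0.8,0.8,0.8], translation=[[0,0,4],[0,0,4],[0,0,0],[0,0,0]], yaw=[0,0,0,0])

```text
time_s: 6.75
tcp_pos: [0.4574, 0.0706, 0.1103]
tcp_rot: [0.023, 1.0, -0.0, -0.001]
force: [0.9, -0.1, -0.3]
gripper_width: 0.259
finger_force: 15.0
```

Run:
```python
from h import *
k=np.load("comp.npz");o,t=k["o"],float(k["t"]);R=np.array([[np.cos(t),-np.sin(t)],[np.sin(t),np.cos(t)]])
g=o+R@[0,-.012]; plan(*g,.09,t)
c=arm.capture("top");s=arm.capture("side")
a=cv2.resize(c["frame"][225:285,275:365,::-1],(400,267)); b=cv2.resize(s["frame"][200:310,250:370,::-1],(400,367))
im=np.zeros((370,800,3),np.uint8); im[:267,:400]=a; im[:367,400:]=b; cv2.imwrite("pics/g2.png",im)
```

```text
tilt/pos [0.4574 0.0706 0.1103] t -0.0459 delta before yaw cm [-0.2  -0.12  2.03] yaw 0.0 f [ 0.9 -0.1 -0.3] w 23.5 rows 0.45429332099284003
```

View pics/g2.png

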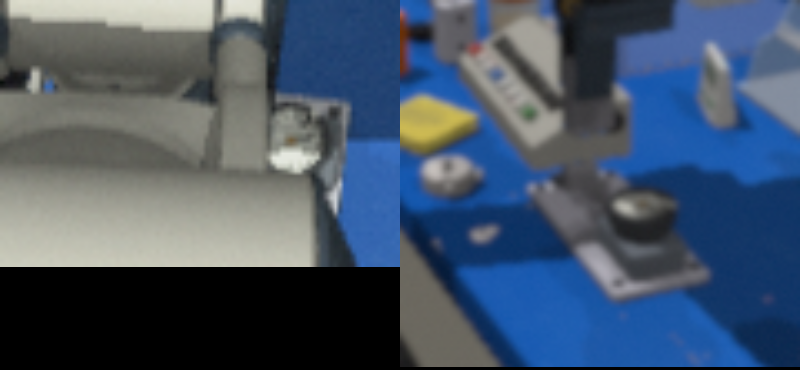

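The view shows the master above the gap, clear of the fence and dial. I'll lower it in small steps and watch the force.

Call:
arm_command(hand=[0.8,0.8,0.8,0.8], translation=[[-0.2,-0.1,1.5],[0,0,1.5],[0,0,1],[0,0,0]], yaw=[0,0,0,0])

```text
time_s: 7.25
tcp_pos: [0.4598, 0.0695, 0.07]
tcp_rot: [0.023, 1.0, 0.0, -0.0]
force: [0.7, 0.1, -1.4]
gripper_width: 0.261
finger_force: 15.0
```

Call:
arm_command(hand=[0.8,0.8,0.8], translation=[[0,0,0.3],[0,0,0.3],[0,0,0]], yaw=[0,0,0])

```text
time_s: 7.55
tcp_pos: [0.4602, 0.0697, 0.0642]
tcp_rot: [0.023, 1.0, 0.0, 0.0]
force: [1.6, 3.5, -0.7]
gripper_width: 0.256
finger_force: 15.0
```

Call:
arm_command(hand=[0.8,0.8,0.8,0.8,0.8,0.8], translation=[[0,0,0.3],[0,0,0.3],[0,0,0.3],[0,0,0.3],[0,0,0.3],[0,0,0]], yaw=[0,0,0,0,0,0])

```text
time_s: 8.15
tcp_pos: [0.4595, 0.0695, 0.0484]
tcp_rot: [0.023, 1.0, -0.0, -0.0]
force: [-0.2, 3.7, -3.2]
gripper_width: 0.263
finger_force: 15.0
```

Call:
arm_command(hand=[0.8,0.8,0.8], translation=[[0,0,0.15],[0,0,0.1],[0,0,0]], yaw=[0,0,0])

```text
time_s: 8.45
tcp_pos: [0.4598, 0.0695, 0.0466]
tcp_rot: [0.023, 1.0, -0.0, 0.0]
force: [-1.8, 4.0, 4.4]
gripper_width: 0.263
finger_force: 15.0
```

Call:
arm_command(hand=[0.8,0.8,0.8], translation=[[0,0.1,0],[0,0.1,0],[0,0,0]], yaw=[0,0,0])

```text
time_s: 8.75
tcp_pos: [0.4599, 0.0707, 0.0467]
tcp_rot: [0.023, 1.0, -0.001, 0.0]
force: [-2.0, -9.0, 7.8]
gripper_width: 0.265
finger_force: 15.0
```

Call:
arm_command(hand=[0.8,0.6,0.4,0.4,0.4,0.4,0.4], translation=[[0,-0.08,0],[0,0,0],[0,0,0],[0,0,0],[0,0,0],[0,0,0],[0,0,0]], yaw=[0,0,0,0,0,0,0])

```text
time_s: 9.45
tcp_pos: [0.4598, 0.0707, 0.0464]
tcp_rot: [0.023, 1.0, -0.0, -0.0]
force: [-0.2, -0.3, 0.1]
gripper_width: 0.598
finger_force: 0.0
```

Call:
arm_command(hand=[0.4,0.4,0.4,0,0,0,0,0], translation=[[0,0,-3],[0,0,-4],[0,0,-4],[0,0,0],[0,0,0],[0,0,0],[0,0,0],[0,0,0]], yaw=[0,0,0,0,0,0,0,0])

```text
time_s: 10.25
tcp_pos: [0.4593, 0.0707, 0.1556]
tcp_rot: [0.023, 1.0, -0.0, -0.001]
force: [0.0, -0.4, -0.1]
gripper_width: 0.993
finger_force: 0.0
```

Call:
arm_command(hand=[0,0,0,0,0,0], translation=[[0,4.5,0],[0,4.5,0],[0,4.5,0],[0,4.5,0],[0,4.5,0],[0,4.5,0]], yaw=[0,0,0,0,0,0])

```text
time_s: 10.85
tcp_pos: [0.4717, 0.3423, 0.1557]
tcp_rot: [0.023, 1.0, -0.0, -0.0]
force: [0.8, 0.1, 0.4]
gripper_width: 0.999
finger_force: 0.0
```

Run:
```python
from h import *
c=avg("top",4); s=avg("side",2); np.savez("top1.npz",**c); np.savez("side1.npz",**s)
a=cv2.resize(c["frame"][236:274,286:356,::-1],None,fx=7,fy=7,interpolation=cv2.INTER_LANCZOS4)
d=cv2.resize(c["frame"][246:266,330:352,::-1],None,fx=14,fy=14,interpolation=cv2.INTER_LANCZOS4)
b=cv2.resize(s["frame"][240:295,285:350,::-1],None,fx=6,fy=6,interpolation=cv2.INTER_CUBIC)
im=np.zeros((600,800,3),np.uint8); im[:266,:490]=a; im[:280,492:]=d; im[282:600,:390]=b[:318]; cv2.imwrite("pics/d1.png",im)
```

```text
(no output)
```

View pics/d1.png

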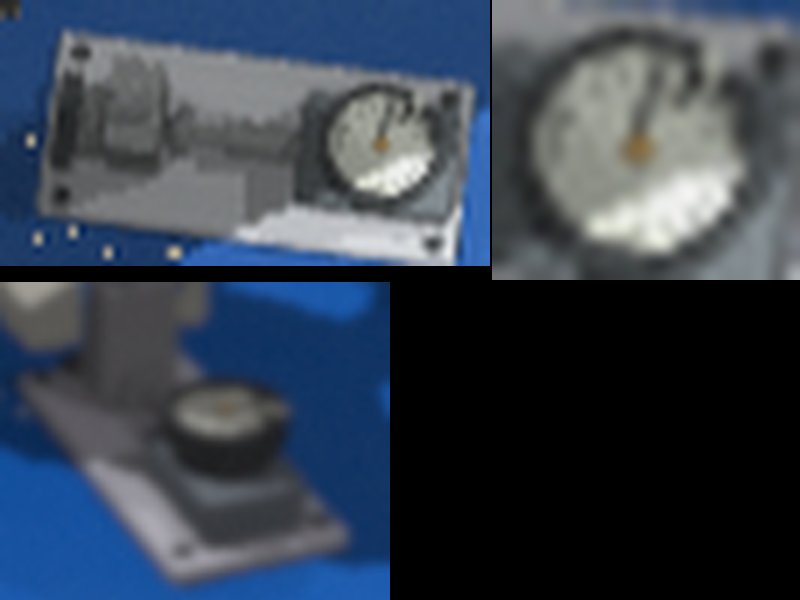

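The master stands in the gap against the fence, upright in both views. The needle now points from (637,150) to (658,75), and the zero mark is clockwise of it at about (692,85). Next, the angles by polar sampling.

```bash
cat >> h.py <<'E'
def polar(c,z=.054):
    k=np.load("comp.npz");o,t=k["o"],float(k["t"]); f=c["frame"].astype(float)
    hs=f[...,0]-f[...,2]; sub=np.clip(hs[250:264,334:348]-40,0,None); yy,xx=np.mgrid[250:264,334:348]
    uv=[(xx*sub).sum()/sub.sum(),(yy*sub).sum()/sub.sum()]; C=p2w(c,uv,z)[0]
    A=np.radians(np.arange(-180,180,4)); g=cv2.cvtColor(c["frame"],cv2.COLOR_RGB2GRAY).astype(np.float32)
    def prof(r):
        P=np.array([[C[0]+r*np.cos(a+t),C[1]+r*np.sin(a+t),z] for a in A]); u=w2p(c,P).astype(np.float32); return cv2.remap(g,u[:,:1],u[:,1:],cv2.INTER_CUBIC)[:,0]
    ang=np.degrees(A)
    return C,ang,np.mean([prof(r) for r in(.008,.010,.012)],0),np.mean([prof(r) for r in(.0185,.02,.0215)],0)
E
python3 - <<'E'
from h import *
np.set_printoptions(precision=0,suppress=True,linewidth=200)
for n in("top0","top1"):
    C,a,p,q=polar(dict(np.load(n+".npz"))); m=(a>-130)&(a<40); print(n,C.round(4)); print(np.c_[a,p,q][m].T.astype(int))
E
```

```text
top0 [ 0. -0.  0.]
[[-128 -124 -119 -116 -112 -108 -104 -100  -96  -92  -88  -84  -80  -76  -72  -68  -64  -59  -56  -52  -48  -44  -40  -36  -32  -28  -24  -20  -16  -12   -8   -4    0    4    8   12   16   20   24
    28   32   36]
 [ 250  251  251  252  253  253  251  245  236  226  217  208  202  200  201  207  217  229  239  246  247  242  235  230  229  231  236  241  244  246  248  251  252  251  250  250  250  250  250
   250  250  250]
 [ 229  221  234  240  221  201  197  202  196  186  189  194  187  176  177  192  201  203  195  177  179  203  215  183  132  122  166  207  211  201  199  194  199  216  232  236  232  230  231
   230  231  231]]
top1 [ 0. -0.  0.]
[[-128 -124 -119 -116 -112 -108 -104 -100  -96  -92  -88  -84  -80  -76  -72  -68  -64  -59  -56  -52  -48  -44  -40  -36  -32  -28  -24  -20  -16  -12   -8   -4    0    4    8   12   16   20   24
    28   32   36]
 [ 194  193  191  186  179  172  165  159  156  156  158  160  160  160  160  161  161  163  164  164  160  154  148  144  142  139  136  129  120  111  106  106  110  117  125  133  140  148  155
   160  162  162]
 [ 218  212  217  228  217  199  190  184  174  158  141  127  113  109  106  111  114  112  104   96   99  109  104   81   63   73  100  112  108  103  100   99  113  130  140  140  132  126  121
   121  125  132]]
```

Run:
```python
from h import *
C=polar(dict(np.load("top1.npz")),.054)[0]; print(C.tolist(),polar(dict(np.load("top0.npz")),.054)[0].tolist()); plan(.4544,-.0384,.155,-.25)
```

```text
[0.4551795481504351, -0.03784515133917752, 0.05400000000000005] [0.4552290050713009, -0.03850337801876049, 0.05400000000000005]
tilt/pos [0.4718 0.3395 0.1559] t -0.0461 delta before yaw cm [ -0.   -37.83   0.12] yaw 0.204 f [-0.5  0.2  0.2] w 90.8 rows 8.407104777581603
```

Call:
arm_command(hand=[0,0,0,0,0,0,0,0,0,0,0,0], translation=[[0,-4.2,0],[0,-4.2,0],[0,-4.2,0],[0,-4.2,0],[0,-4.2,0],[0,-4.2,0],[0,-4.2,0],[0,-4.2,0],[0,-4.2,0],[0,0,0],[0,0,0],[0,0,0]], yaw=[0,0,0,0,0,0,0,0,0,0.1,0.1,0])

```text
time_s: 12.35
tcp_pos: [0.4541, -0.0383, 0.1564]
tcp_rot: [0.125, 0.992, -0.0, -0.0]
force: [0.2, 0.2, 0.1]
gripper_width: 0.999
finger_force: 0.0
```

Run:
```python
from h import *
plan(.4548,-.0380,.042,-.25)
```

```text
tilt/pos [ 0.4541 -0.0383  0.1564] t -0.2502 delta before yaw cm [-0.06  0.05 11.44] yaw -0.0 f [0.2 0.2 0.1] w 90.9 rows 2.543058617179077
```

Lower and grip gently.

Call:
arm_command(hand=[0,0,0,0,0.3,0.6,0.6,0.6,0.6], translation=[[-0.06,0.05,4],[0,0,4],[0,0,3.4],[0,0,0],[0,0,0],[0,0,0],[0,0,0],[0,0,0],[0,0,0]], yaw=[0,0,0,0,0,0,0,0,0], squeeze=10)

```text
time_s: 13.25
tcp_pos: [0.4559, -0.037, 0.0431]
tcp_rot: [0.122, 0.992, -0.0, 0.001]
force: [-5.6, -21.6, 4.2]
gripper_width: 0.596
finger_force: 10.3
```

Call:
arm_command(hand=[0.6,0.6], translation=[[0,-0.13,0],[0,0,0]], yaw=[0,0])

```text
time_s: 13.45
tcp_pos: [0.4558, -0.0377, 0.043]
tcp_rot: [0.123, 0.992, 0.0, 0.001]
force: [2.5, 8.1, 6.7]
gripper_width: 0.586
finger_force: 10.0
```

Well centred now. Turn it anticlockwise by 0.42.

Call:
arm_command(hand=[0.6,0.6,0.6,0.6,0.6,0.6,0.6,0.6], translation=[[0,0.03,0],[0,0,0],[0,0,0],[0,0,0],[0,0,0],[0,0,0],[0,0,0],[0,0,0]], yaw=[-0.07,-0.07,-0.07,-0.07,-0.07,-0.07,0,0])

```text
time_s: 14.25
tcp_pos: [0.4558, -0.0373, 0.043]
tcp_rot: [-0.087, 0.996, 0.0, 0.001]
force: [2.0, 9.4, 8.3]
gripper_width: 0.59
finger_force: 10.0
```

Call:
arm_command(hand=[0.3,0,0,0,0,0,0,0], translation=[[0,0,0],[0,0,0],[0,0,0],[0,0,0],[0,0,-3],[0,0,-4],[0,0,-4],[0,0,0]], yaw=[0,0,0,0,0,0,0,0])

```text
time_s: 15.05
tcp_pos: [0.4576, -0.0383, 0.1566]
tcp_rot: [-0.087, 0.996, -0.001, 0.003]
force: [0.2, -1.1, -0.3]
gripper_width: 1.005
finger_force: 0.0
```

Run:
```python
from h import *
plan(.47,.30,.155,-.046)
```

```text
tilt/pos [ 0.4576 -0.0383  0.1566] t 0.1743 delta before yaw cm [-7.09 33.1   0.12] yaw 0.22 f [ 0.2 -1.1 -0.3] w 91.5 rows 7.522835034305095
```

Call:
arm_command(hand=[0,0,0,0,0,0,0,0,0,0], translation=[[-0.89,4.14,0],[-0.89,4.14,0],[-0.89,4.14,0],[-0.89,4.14,0],[-0.89,4.14,0],[-0.89,4.14,0],[-0.89,4.14,0],[-0.89,4.14,0],[0,0,0],[0,0,0]], yaw=[0,0,0,0,0,0,0,0,0.11,0.11])

```text
time_s: 16.05
tcp_pos: [0.4675, 0.3019, 0.1516]
tcp_rot: [0.024, 1.0, -0.0, -0.0]
force: [0.8, 0.4, 0.3]
gripper_width: 0.997
finger_force: 0.0
```

Run:
```python
from h import *
np.set_printoptions(precision=0,suppress=True,linewidth=200)
c=avg("top",4); np.savez("top2.npz",**c)
C,a,p,q=polar(c); m=(a>-80)&(a<60); print(np.c_[a,p,q][m].T.astype(int))
d=cv2.resize(c["frame"][240:270,290:352,::-1],None,fx=12,fy=12,interpolation=cv2.INTER_LANCZOS4); cv2.imwrite("pics/d2.png",d)
plan(.4602,.0705,.155,-.046)
```

```text
[[-76 -72 -68 -64 -59 -56 -52 -48 -44 -40 -36 -32 -28 -24 -20 -16 -12  -8  -4   0   4   8  12  16  20  24  28  32  36  40  44  48  52  56  59]
 [140 141 141 141 141 141 141 141 141 142 143 142 138 132 120 106  92  84  84  91 101 111 118 124 130 137 141 143 143 142 142 142 142 141 140]
 [100 104 108 109 113 118 120 120 119 121 119 111 104 101  93  75  68  84 103 108 106 111 125 124 102  85  91 104 114 124 128 128 125 121 117]]
tilt/pos [0. 0. 0.] t -0.0426 delta before yaw cm [ -0. -23.  -0.] yaw 0.003 f [-0.  0. -1.] w 90.9 rows 5.113626640004679
```

View pics/d2.png

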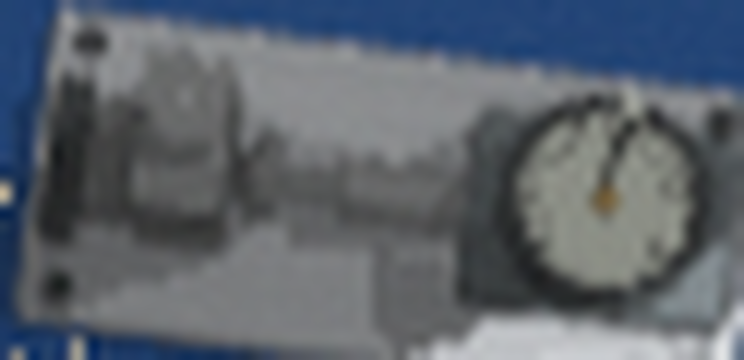

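The mark and its tab at (632,100) are now almost in line with the needle, which runs from (605,200) to (625,130). I'll check the remaining offset with the white tab on the rim.

Run:
```python
from h import *
t=float(np.load("comp.npz")["t"])
c0=dict(np.load("top0.npz"));A=np.radians(np.arange(-90,40,4)); print(np.degrees(A).round().astype(int).tolist())
for n in("top0","top1","top2"):
  c=dict(np.load(n+".npz")); g=cv2.cvtColor(c["frame"],cv2.COLOR_RGB2GRAY).astype(np.float32)
  for C in([.4552,-.0382],[.4560,-.0375]):
    def prof(r,z):
        P=np.array([[C[0]+r*np.cos(a+t),C[1]+r*np.sin(a+t),z] for a in A]); u=w2p(c,P).astype(np.float32); return cv2.remap(g,u[:,:1],u[:,1:],cv2.INTER_CUBIC)[:,0]
    print(n,C,"tab",np.mean([prof(r,.06) for r in(.0235,.025,.0265)],0).astype(int).tolist())
    print("   mark",np.mean([prof(r,.055) for r in(.0185,.02,.0215)],0).astype(int).tolist())
    print("   needle",np.mean([prof(r,.055) for r in(.011,.013,.015)],0).astype(int).tolist())
```

```text
[-90, -86, -82, -78, -74, -70, -66, -62, -58, -54, -50, -46, -42, -38, -34, -30, -26, -22, -18, -14, -10, -6, -2, 2, 6, 10, 14, 18, 22, 26, 30, 34, 38]
top0 [0.4552, -0.0382] tab [96, 95, 94, 93, 96, 97, 96, 96, 95, 94, 99, 127, 179, 225, 237, 220, 172, 130, 125, 128, 128, 129, 124, 122, 129, 121, 107, 121, 137, 130, 123, 110, 100]
   mark [192, 198, 196, 185, 180, 192, 203, 205, 202, 184, 177, 197, 215, 194, 146, 119, 149, 197, 212, 202, 197, 193, 192, 206, 225, 234, 230, 227, 228, 226, 226, 227, 233]
   needle [240, 235, 225, 212, 202, 201, 209, 224, 237, 245, 247, 237, 218, 199, 191, 196, 208, 219, 227, 234, 240, 244, 248, 249, 249, 249, 247, 245, 246, 248, 250, 249, 247]
top0 [0.456, -0.0375] tab [101, 99, 97, 97, 100, 100, 100, 97, 95, 95, 113, 157, 209, 233, 230, 196, 147, 127, 130, 130, 132, 133, 127, 128, 131, 117, 119, 148, 163, 147, 137, 122, 109]
   mark [211, 214, 205, 195, 199, 209, 211, 208, 192, 181, 190, 211, 204, 164, 125, 136, 177, 200, 195, 187, 184, 175, 182, 200, 216, 216, 209, 209, 207, 206, 206, 206, 216]
   needle [229, 220, 210, 202, 202, 211, 227, 239, 246, 
[... 1430 characters left out ...]
25, 119, 97, 84, 93, 106, 116]
   needle [137, 134, 130, 128, 127, 128, 132, 137, 139, 137, 134, 132, 135, 138, 138, 137, 134, 129, 116, 94, 71, 62, 69, 89, 111, 129, 136, 138, 140, 142, 142, 140, 135]
top2 [0.456, -0.0375] tab [54, 55, 54, 54, 56, 60, 64, 61, 61, 65, 72, 82, 91, 93, 97, 96, 87, 100, 125, 143, 156, 145, 114, 102, 103, 95, 90, 98, 104, 95, 95, 94, 86]
   mark [112, 102, 100, 102, 106, 108, 109, 113, 115, 117, 116, 113, 114, 109, 99, 92, 90, 89, 83, 80, 95, 107, 104, 99, 99, 106, 111, 98, 78, 73, 87, 97, 107]
   needle [136, 134, 131, 130, 130, 134, 138, 140, 137, 134, 132, 135, 138, 138, 136, 133, 127, 114, 92, 71, 61, 67, 85, 108, 126, 136, 139, 139, 140, 140, 139, 136, 131]
```

The tab turned by 25°, as commanded. Mark and tab are at about −9.5° and the needle at about −6°, so it is roughly 0.06 rad short. I'll nudge it by that.

Run:
```python
from h import *
arm.capture("top"); plan(.4557,-.0372,.155,-.046)
```

```text
tilt/pos [0.468  0.3004 0.1522] t -0.043 delta before yaw cm [ -0.23 -33.78  -0.27] yaw 0.003 f [ 0.1  0.1 -0.1] w 90.7 rows 7.507537635349694
```

Call:
arm_command(hand=[0,0,0,0,0,0,0,0,0,0], translation=[[-0.03,-4.22,0],[-0.03,-4.22,0],[-0.03,-4.22,0],[-0.03,-4.22,0],[-0.03,-4.22,0],[-0.03,-4.22,0],[-0.03,-4.22,0],[-0.03,-4.24,0],[0,0,0],[0,0,0]], yaw=[0,0,0,0,0,0,0,0,0,0])

```text
time_s: 17.3
tcp_pos: [0.4548, -0.0377, 0.1524]
tcp_rot: [0.023, 1.0, 0.0, 0.0]
force: [-0.1, -0.0, -0.3]
gripper_width: 1.0
finger_force: 0.0
```

Call:
arm_command(hand=[0,0,0,0,0.3,0.6,0.6,0.6], translation=[[0,-0.05,4],[0,0,4],[0,0,2.9],[0,0,0],[0,0,0],[0,0,0],[0,0,0],[0,0,0]], yaw=[0,0,0,0,0,0,0,0])

```text
time_s: 18.1
tcp_pos: [0.4556, -0.0374, 0.0444]
tcp_rot: [0.023, 1.0, -0.0, 0.001]
force: [1.0, -0.2, -0.5]
gripper_width: 0.68
finger_force: 0.0
```

Call:
arm_command(hand=[0.6,0.6,0.6,0.6], translation=[[0,0,0],[0,0,0],[0,0,0],[0,0,0]], yaw=[-0.03,-0.03,0,0])

```text
time_s: 18.5
tcp_pos: [0.4553, -0.0374, 0.0439]
tcp_rot: [-0.008, 1.0, -0.0, 0.0]
force: [-0.4, 2.1, 10.1]
gripper_width: 0.589
finger_force: 10.0
```

Call:
arm_command(hand=[0.3,0,0,0,0,0,0,0], translation=[[0,0,0],[0,0,0],[0,0,0],[0,0,0],[0,0,-3],[0,0,-4],[0,0,-4],[0,0,0]], yaw=[0,0,0,0,0,0,0,0])

```text
time_s: 19.3
tcp_pos: [0.4572, -0.0378, 0.1576]
tcp_rot: [-0.007, 1.0, -0.001, 0.003]
force: [0.4, -0.5, -1.9]
gripper_width: 0.998
finger_force: 0.0
```

Run:
```python
from h import *
plan(.4602,.0705,.155,-.046)
```

```text
tilt/pos [ 0.4572 -0.0378  0.1576] t 0.0145 delta before yaw cm [-0.45 10.83  0.24] yaw 0.061 f [ 0.4 -0.5 -1.9] w 90.8 rows 2.408389879274178
```

The grip closed only partway through that turn, so I need to check the mark again.

Call:
arm_command(hand=[0,0,0,0,0,0,0,0,0], translation=[[0,4.2,0],[0,4.2,0],[0,4.2,0],[0,4.2,0],[0,4.2,0],[0,4.2,0],[0,4.2,0],[0,4.2,0],[0,0,0]], yaw=[0,0,0,0,0,0,0,0,0.06])

```text
time_s: 20.2
tcp_pos: [0.4499, 0.3029, 0.1529]
tcp_rot: [0.021, 1.0, 0.001, 0.0]
force: [0.8, -0.7, -0.1]
gripper_width: 0.999
finger_force: 0.0
```

```bash
cat > ang.py <<'E'
from h import *
t=float(np.load("comp.npz")["t"]);A=np.radians(np.arange(-60,40,1.));C=[.4552,-.0382]
def ang(c):
    g=cv2.cvtColor(c["frame"],cv2.COLOR_RGB2GRAY).astype(np.float32); out=[]
    for rs,z,sg in((( .0235,.025,.0265),.06,1),((.0185,.02,.0215),.055,-1),((.011,.013,.015),.055,-1)):
        v=0
        for r in rs:
            P=np.array([[C[0]+r*np.cos(a+t),C[1]+r*np.sin(a+t),z] for a in A]); u=w2p(c,P).astype(np.float32); v=v+sg*cv2.remap(g,u[:,:1],u[:,1:],cv2.INTER_CUBIC)[:,0]
        i=v.argmax(); j=slice(max(i-8,0),i+9); w=v[j]-v[j].min(); out.append((np.degrees(A[j])*w).sum()/w.sum())
    return np.round(out,1)
E
python3 - <<'E'
from ang import *
for n in("top0","top1","top2"): print(n,ang(dict(np.load(n+".npz"))))
c=avg("top",4); np.savez("top3.npz",**c); print("now",ang(c)); plan(.4602,.0705,.155,-.046); plan(.4557,-.0374,.155,-.046)
E
```

```text
top0 [-34.3 -30.2 -33.3]
top1 [-34.3 -30.1  -6.3]
top2 [ -8.7 -12.4  -5.7]
now [ -6.5 -18.7  -5.1]
tilt/pos [0.4499 0.2981 0.153 ] t -0.0442 delta before yaw cm [ -2.04 -22.69  -0.19] yaw 0.002 f [-0.1  0.1 -0.3] w 90.9 rows 5.063175244689756
tilt/pos [0.4499 0.2981 0.153 ] t -0.0442 delta before yaw cm [ -2.06 -33.49  -0.18] yaw 0.002 f [-0.1  0.1 -0.3] w 90.9 rows 7.456812447879331
```

The tab is at −6.5° and the needle at about −5.7°, so the zero is set. Next I fetch the master.

Call:
arm_command(hand=[0.4,0.4,0.4,0.4,0.4,0.4,0.4], translation=[[-0.34,-3.78,0],[-0.34,-3.78,0],[-0.34,-3.78,0],[-0.34,-3.78,0],[-0.34,-3.78,0],[-0.34,-3.78,0],[0,0,0]], yaw=[0,0,0,0,0,0,0], squeeze=20)

```text
time_s: 21.1
tcp_pos: [0.46, 0.0668, 0.1534]
tcp_rot: [0.025, 1.0, -0.0, -0.0]
force: [-0.0, -0.3, 0.3]
gripper_width: 0.602
finger_force: 0.0
```

Run:
```python
from h import *
plan(.4602,.0705,.0475,-.046)
```

```text
tilt/pos [0.46   0.0668 0.1534] t -0.0491 delta before yaw cm [-1.000e-02  3.800e-01  1.059e+01] yaw -0.003 f [-0.  -0.3  0.3] w 54.8 rows 2.3558223821883826
```

Call:
arm_command(hand=[0.4,0.4,0.4,0.4,0.8,0.8,0.8,0.8,0.8,0.8], translation=[[0,0.38,3.5],[0,0,3.5],[0,0,3.5],[0,0,0],[0,0,0],[0,0,0],[0,0,0],[0,0,0],[0,0,0],[0,0,0]], yaw=[0,0,0,0,0,0,0,0,0,0])

```text
time_s: 22.1
tcp_pos: [0.4614, 0.0738, 0.0499]
tcp_rot: [0.022, 1.0, -0.001, 0.001]
force: [-1.6, -16.9, 12.8]
gripper_width: 0.278
finger_force: 20.4
```

Call:
arm_command(hand=[0.8,0.8,0.8,0.8,0.8,0.8,0.8,0.8], translation=[[0,-0.05,-0.5],[0,0,-1],[0,0,-1],[0,0,-2],[0,0,-3.5],[0,0,-3.5],[0,0,-3],[0,0,0]], yaw=[0,0,0,0,0,0,0,0])

```text
time_s: 22.9
tcp_pos: [0.4623, 0.0748, 0.1979]
tcp_rot: [0.023, 1.0, 0.0, 0.004]
force: [0.0, 0.2, -2.7]
gripper_width: 0.264
finger_force: 19.9
```

Run:
```python
from h import *
# tray bay centre at tray (0,+.03)
o=np.array([.4456,-.3473]);t=-.2575;y=o+.03*np.array([-np.sin(t),np.cos(t)]);print(y)
plan(y[0],y[1],.195,t)
```

```text
[ 0.45323991 -0.31828911]
tilt/pos [0.4623 0.0748 0.1979] t -0.0455 delta before yaw cm [ -0.88 -39.31   0.26] yaw 0.212 f [ 0.   0.2 -2.7] w 24.1 rows 8.73711960524981
```

Call:
arm_command(hand=[0.8,0.8,0.8,0.8,0.8,0.8,0.8,0.8,0.8,0.8,0.8,0.8], translation=[[-0.1,-3.95,0],[-0.1,-3.95,0],[-0.1,-3.95,0],[-0.1,-3.95,0],[-0.1,-3.95,0],[-0.1,-3.95,0],[-0.1,-3.95,0],[-0.1,-3.95,0],[-0.1,-3.95,0],[-0.1,-3.95,0],[0,0,0],[0,0,0]], yaw=[0,0,0,0,0,0,0,0,0,0,0.1,0.1])

```text
time_s: 24.1
tcp_pos: [0.4518, -0.3215, 0.1931]
tcp_rot: [0.125, 0.992, 0.0, -0.0]
force: [0.4, 0.7, -1.5]
gripper_width: 0.263
finger_force: 20.0
```

Call:
arm_command(hand=[0.8,0.8,0.8], translation=[[0,0,0],[0,0,0],[0,0,0]], yaw=[0,0,0])

```text
time_s: 24.4
tcp_pos: [0.4523, -0.3203, 0.1935]
tcp_rot: [0.121, 0.993, 0.0, 0.0]
force: [0.5, 0.3, -1.2]
gripper_width: 0.266
finger_force: 20.0
```

Run:
```python
from h import *
plan(.4545,-.3205,.046,-.24)
```

```text
tilt/pos [ 0.4523 -0.3203  0.1935] t -0.2429 delta before yaw cm [-0.22  0.03 14.75] yaw -0.003 f [ 0.5  0.3 -1.2] w 24.2 rows 3.2774032227758476
```

Call:
arm_command(hand=[0.8,0.8,0.8,0.8,0.8,0.8,0.8,0.8], translation=[[-0.2,0,3.5],[0,0,3.5],[0,0,3.5],[0,0,2],[0,0,1],[0,0,0.6],[0,0,0.3],[0,0,0]], yaw=[0,0,0,0,0,0,0,0])

```text
time_s: 25.2
tcp_pos: [0.4545, -0.3213, 0.05]
tcp_rot: [0.122, 0.992, -0.0, 0.0]
force: [-0.9, -0.1, -2.2]
gripper_width: 0.263
finger_force: 20.0
```

Call:
arm_command(hand=[0.8,0.8,0.8], translation=[[0,0,0.2],[0,0,0],[0,0,0]], yaw=[0,0,0])

```text
time_s: 25.5
tcp_pos: [0.4543, -0.3212, 0.0478]
tcp_rot: [0.123, 0.992, -0.0, 0.0]
force: [0.8, -1.3, -2.0]
gripper_width: 0.257
finger_force: 20.0
```

Call:
arm_command(hand=[0.8,0.8,0.8,0.8], translation=[[0,0,0.2],[0,0,0.15],[0,0,0],[0,0,0]], yaw=[0,0,0,0])

```text
time_s: 25.9
tcp_pos: [0.4543, -0.3213, 0.0442]
tcp_rot: [0.123, 0.992, -0.0, 0.0]
force: [-1.5, 0.1, 7.2]
gripper_width: 0.258
finger_force: 20.0
```

Contact with the tray floor. Release, rise and head for the spacer.

Call:
arm_command(hand=[0.6,0.4,0.4,0.4,0.4,0.4,0.4,0.4,0.4,0.4], translation=[[0,0,0],[0,0,0],[0,0,0],[0,0,0],[0,0,-2],[0,0,-4],[0,0,-4],[0,0,-4],[0,0,-2],[0,0,0]], yaw=[0,0,0,0,0,0,0,0,0,0])

```text
time_s: 26.9
tcp_pos: [0.4554, -0.3221, 0.207]
tcp_rot: [0.123, 0.992, -0.002, 0.002]
force: [0.6, -0.3, -0.5]
gripper_width: 0.599
finger_force: 0.0
```

Run:
```python
from h import *
plan(.4737,.4166,.2,.2)
```

```text
tilt/pos [ 0.4554 -0.3221  0.207 ] t -0.2457 delta before yaw cm [16.19 72.1   0.44] yaw -0.446 f [ 0.6 -0.3 -0.5] w 54.5 rows 16.42128837082616
```

Call:
arm_command(hand=[0.5,0.5,0.5,0.5,0.5,0.5,0.5,0.5,0.5,0.5,0.5], translation=[[0.9,4,0],[0.9,4,0],[0.9,4,0],[0.9,4,0],[0.9,4,0],[0.9,4,0],[0.9,4,0],[0.9,4,0],[0.9,4,0],[0,0,0],[0,0,0]], yaw=[0,0,0,0,0,0,0,0,0,0,0])

```text
time_s: 28.0
tcp_pos: [0.4627, 0.0485, 0.2032]
tcp_rot: [0.121, 0.993, -0.0, -0.001]
force: [0.4, 0.2, 0.3]
gripper_width: 0.503
finger_force: 0.0
```

Run:
```python
from h import *
np.set_printoptions(precision=4,suppress=True)
c=avg("top",2); np.savez("top4.npz",**c)
g=cv2.cvtColor(c["frame"],cv2.COLOR_RGB2GRAY)
# spacer top face: bright neutral
f=c["frame"].astype(int); c0=dict(np.load("top0.npz"));f0=c0["frame"].astype(int)
print("diff at spacer",np.abs(f-f0)[225:255,182:208].mean(), "tray diff",np.abs(f-f0)[248:290,412:464].mean(), "jar",np.abs(f-f0)[225:250,395:415].mean())
for nm,ff,cc in(("now",f,c),("start",f0,c0)):
    m=((ff.min(2)>200)).astype(np.uint8); mm=np.zeros_like(m); mm[228:252,184:206]=m[228:252,184:206]
    mm=cv2.morphologyEx(mm,cv2.MORPH_CLOSE,np.ones((5,5)))
    k=max(cv2.findContours(mm,0,2)[0],key=cv2.contourArea)[:,0]; r=cv2.minAreaRect((p2w(cc,k,.064)[:,:2]*1000).astype(np.float32)); print(nm,r)
for nm,ff,cc in(("start",f0,c0),("now",f,c)):
    m=(ff.min(2)>165).astype(np.uint8)
    for z in(0,):
        mm=np.zeros_like(m); mm[250:274,424:446]=m[250:274,424:446]
        ks=cv2.findContours(cv2.morphologyEx(mm,cv2.MORPH_CLOSE,np.ones((3,3))),0,2)[0]
        if ks: k=max(ks,key=cv2.contourArea)[:,0]; print("master",nm,cv2.minAreaRect((p2w(cc,k,.068)[:,:2]*1000).astype(np.float32)))
```

```text
diff at spacer 23.525213675213674 tray diff 24.24313186813187 jar 23.074
now ((473.60693359375, 418.4726257324219), (36.20634460449219, 19.573877334594727), 13.373305320739746)
start ((473.5501708984375, 418.4124450683594), (38.419857025146484, 20.972200393676758), 14.723401069641113)
master start ((455.690673828125, -323.5071105957031), (22.09956932067871, 37.24526596069336), 75.80682373046875)
master now ((453.726318359375, -321.8110046386719), (20.807920455932617, 34.35586166381836), 77.188720703125)
```

The master is upright in its bay, with its top face at (0.454, −0.322). The spacer is at (0.4736, 0.4175), turned about 0.24 rad.

Run:
```python
from h import *
plan(.4736,.4175,.2,.235)
```

```text
tilt/pos [0.463  0.0471 0.2035] t -0.2462 delta before yaw cm [ 8.   36.18  0.34] yaw -0.481 f [-0.1 -1.  -0.1] w 45.3 rows 8.23401221166602
```

Call:
arm_command(hand=[0.5,0.5,0.5,0.5,0.5,0.5,0.5,0.5,0.5], translation=[[0.89,4.02,0],[0.89,4.02,0],[0.89,4.02,0],[0.89,4.02,0],[0.89,4.02,0],[0.89,4.02,0],[0.89,4.02,0],[0.89,4.02,0],[0.89,4.02,0]], yaw=[0,0,0,0,0,0,0,0,0])

```text
time_s: 29.0
tcp_pos: [0.4743, 0.4185, 0.2035]
tcp_rot: [0.124, 0.992, -0.0, -0.0]
force: [0.3, -0.2, -0.8]
gripper_width: 0.498
finger_force: 0.0
```

Call:
arm_command(hand=[0.5,0.5,0.5,0.5,0.5,0.5,0.5], translation=[[0,0,0],[0,0,0],[0,0,0],[0,0,0],[0,0,0],[0,0,0],[0,0,0]], yaw=[-0.12,-0.12,-0.12,-0.12,0,0,0])

```text
time_s: 29.7
tcp_pos: [0.4739, 0.4177, 0.2038]
tcp_rot: [-0.115, 0.993, -0.0, -0.0]
force: [-0.6, 0.1, 0.3]
gripper_width: 0.501
finger_force: 0.0
```

Run:
```python
from h import *
plan(.4736,.4175,.038,.235)
```

```text
tilt/pos [0.4739 0.4177 0.2038] t 0.2304 delta before yaw cm [ 3.000e-02 -1.000e-02  1.658e+01] yaw -0.005 f [-0.6  0.1  0.3] w 45.6 rows 3.6843181806319922
```

Call:
arm_command(hand=[0.5,0.5,0.5,0.5,0.5,0.5,0.8,0.8,0.8,0.8,0.8,0.8], translation=[[0,0,4],[0,0,4],[0,0,4],[0,0,3],[0,0,1.6],[0,0,0],[0,0,0],[0,0,0],[0,0,0],[0,0,0],[0,0,0],[0,0,0]], yaw=[0,0,0,0,0,0,0,0,0,0,0,0], squeeze=15)

```text
time_s: 30.9
tcp_pos: [0.4741, 0.4186, 0.0391]
tcp_rot: [-0.117, 0.993, 0.0, 0.001]
force: [-0.1, -0.9, 7.7]
gripper_width: 0.243
finger_force: 15.0
```

Call:
arm_command(hand=[0.8,0.8,0.8,0.8,0.8,0.8,0.8,0.8], translation=[[0,0,-1],[0,0,-2],[0,0,-4],[0,0,-4],[0,0,-4],[0,0,0],[0,0,0],[0,0,0]], yaw=[0,0,0,0,0,0,0,0])

```text
time_s: 31.7
tcp_pos: [0.473, 0.4178, 0.1872]
tcp_rot: [-0.117, 0.993, -0.0, -0.001]
force: [0.0, -0.4, -1.3]
gripper_width: 0.243
finger_force: 15.0
```

Run:
```python
from h import *
plan(.4602,.0695,.19,-.046)
```

```text
tilt/pos [0.473  0.4178 0.1872] t 0.2341 delta before yaw cm [  9.32 -33.58  -0.25] yaw 0.28 f [ 0.  -0.4 -1.3] w 22.1 rows 7.744878239474523
```

Call:
arm_command(hand=[0.8,0.8,0.8,0.8,0.8,0.8,0.8,0.8,0.8], translation=[[1.03,-3.72,0],[1.03,-3.72,0],[1.03,-3.72,0],[1.03,-3.72,0],[1.03,-3.72,0],[1.03,-3.72,0],[1.03,-3.72,0],[1.03,-3.72,0],[1.03,-3.72,0]], yaw=[0,0,0,0,0,0,0,0,0])

```text
time_s: 32.6
tcp_pos: [0.46, 0.0696, 0.1869]
tcp_rot: [-0.117, 0.993, 0.0, -0.001]
force: [1.3, -0.1, -0.9]
gripper_width: 0.244
finger_force: 15.0
```

Call:
arm_command(hand=[0.8,0.8,0.8,0.8,0.8,0.8], translation=[[0,0,0],[0,0,0],[0,0,0],[0,0,0],[0,0,0],[0,0,0]], yaw=[0.1,0.1,0.08,0,0,0])

```text
time_s: 33.2
tcp_pos: [0.4608, 0.0711, 0.1875]
tcp_rot: [0.022, 1.0, -0.0, -0.0]
force: [-0.6, -0.3, -0.7]
gripper_width: 0.247
finger_force: 15.0
```

Run:
```python
from h import *
plan(.4602,.0700,.09,-.046)
```

```text
tilt/pos [0.4608 0.0711 0.1875] t -0.0436 delta before yaw cm [ 0.05 -0.11  9.75] yaw 0.002 f [-0.6 -0.3 -0.7] w 22.5 rows 2.167887217517534
```

Call:
arm_command(hand=[0.8,0.8,0.8,0.8,0.8,0.8,0.8], translation=[[0,-0.08,3.5],[0,0,3.5],[0,0,2.5],[0,0,1],[0,0,0.4],[0,0,0],[0,0,0]], yaw=[0,0,0,0,0,0,0])

```text
time_s: 33.9
tcp_pos: [0.4617, 0.0703, 0.0799]
tcp_rot: [0.023, 1.0, 0.0, 0.001]
force: [0.4, 0.1, -0.6]
gripper_width: 0.246
finger_force: 15.0
```

Call:
arm_command(hand=[0.8,0.8], translation=[[0,0,0.3],[0,0,0]], yaw=[0,0])

```text
time_s: 34.1
tcp_pos: [0.4613, 0.0703, 0.0763]
tcp_rot: [0.023, 1.0, 0.0, 0.0]
force: [-0.6, -0.0, -1.3]
gripper_width: 0.245
finger_force: 15.0
```

Call:
arm_command(hand=[0.8,0.8,0.8,0.8,0.8], translation=[[0,0,0.3],[0,0,0.3],[0,0,0.3],[0,0,0.3],[0,0,0]], yaw=[0,0,0,0,0])

```text
time_s: 34.6
tcp_pos: [0.4607, 0.0704, 0.0634]
tcp_rot: [0.023, 1.0, 0.0, -0.0]
force: [0.2, 3.8, -3.0]
gripper_width: 0.246
finger_force: 15.0
```

Call:
arm_command(hand=[0.8,0.8,0.8,0.8,0.8], translation=[[0,0,0.3],[0,0,0.3],[0,0,0.3],[0,0,0.2],[0,0,0]], yaw=[0,0,0,0,0])

```text
time_s: 35.1
tcp_pos: [0.4609, 0.0702, 0.0526]
tcp_rot: [0.023, 1.0, -0.0, -0.0]
force: [0.2, 3.7, -3.3]
gripper_width: 0.245
finger_force: 15.0
```

Going in cleanly, with the contact sprung against it. Seat it on the plate.

Call:
arm_command(hand=[0.8,0.8,0.8,0.8], translation=[[0,0,0.2],[0,0,0.2],[0,0,0],[0,0,0]], yaw=[0,0,0,0])

```text
time_s: 35.5
tcp_pos: [0.4611, 0.0702, 0.0488]
tcp_rot: [0.023, 1.0, -0.0, 0.0]
force: [1.3, 3.3, -2.2]
gripper_width: 0.244
finger_force: 15.0
```

Call:
arm_command(hand=[0.8,0.8,0.8], translation=[[0,0,0.15],[0,0,0],[0,0,0]], yaw=[0,0,0])

```text
time_s: 35.8
tcp_pos: [0.4614, 0.0702, 0.0478]
tcp_rot: [0.023, 1.0, 0.0, 0.0]
force: [-1.1, 2.1, 11.1]
gripper_width: 0.246
finger_force: 15.0
```

Call:
arm_command(hand=[0.8,0.8,0.8], translation=[[0,0.1,0],[0,0.05,0],[0,0,0]], yaw=[0,0,0])

```text
time_s: 36.1
tcp_pos: [0.4614, 0.0712, 0.0478]
tcp_rot: [0.023, 1.0, -0.0, 0.0]
force: [-1.1, -4.2, 10.9]
gripper_width: 0.244
finger_force: 15.0
```

Flush. Release, rise and clear away to look.

Call:
arm_command(hand=[0.8,0.6,0.4,0.4,0.4,0.4,0.4,0.4,0.4,0.4,0.4,0.4], translation=[[0,-0.05,-0.05],[0,0,0],[0,0,0],[0,0,0],[0,0,0],[0,0,-2],[0,0,-4],[0,0,-4],[0,0,-2],[0,0,0],[0,0,0],[0,0,0]], yaw=[0,0,0,0,0,0,0,0,0,0,0,0])

```text
time_s: 37.3
tcp_pos: [0.4605, 0.0712, 0.167]
tcp_rot: [0.023, 1.0, -0.0, -0.001]
force: [0.7, -0.2, 0.1]
gripper_width: 0.6
finger_force: 0.0
```

Call:
arm_command(hand=[0.4,0.4,0.4,0.4,0.4,0.4,0.4,0.4], translation=[[0,4.2,0],[0,4.2,0],[0,4.2,0],[0,4.2,0],[0,4.2,0],[0,4.2,0],[0,0,0],[0,0,0]], yaw=[0,0,0,0,0,0,0,0])

```text
time_s: 38.1
tcp_pos: [0.4718, 0.3234, 0.1664]
tcp_rot: [0.022, 1.0, -0.001, -0.001]
force: [0.8, 0.1, -0.9]
gripper_width: 0.597
finger_force: 0.0
```

Run:
```python
from ang import *
c=avg("top",4); s=avg("side",2); print("tab,mark,needle",ang(c))
k=np.load("comp.npz");o,t=k["o"],float(k["t"])
m=c["frame"].astype(int)
a=cv2.resize(c["frame"][236:274,286:356,::-1],None,fx=7,fy=7,interpolation=cv2.INTER_LANCZOS4)
tr=cv2.resize(c["frame"][240:290,405:467,::-1],(300,242),interpolation=cv2.INTER_CUBIC)
b=cv2.resize(s["frame"][200:300,250:350,::-1],None,fx=3.3,fy=3.3,interpolation=cv2.INTER_CUBIC)
e=cv2.resize(s["frame"][270:380,350:430,::-1],None,fx=3,fy=3,interpolation=cv2.INTER_CUBIC)
im=np.zeros((600,800,3),np.uint8); im[:266,:490]=a; im[:242,495:795]=tr; im[268:598,:330]=b; im[268:598,340:580]=e; cv2.imwrite("pics/f1.png",im)
```

```text
tab,mark,needle [ -6.5 -20.   -6. ]
```

View pics/f1.png

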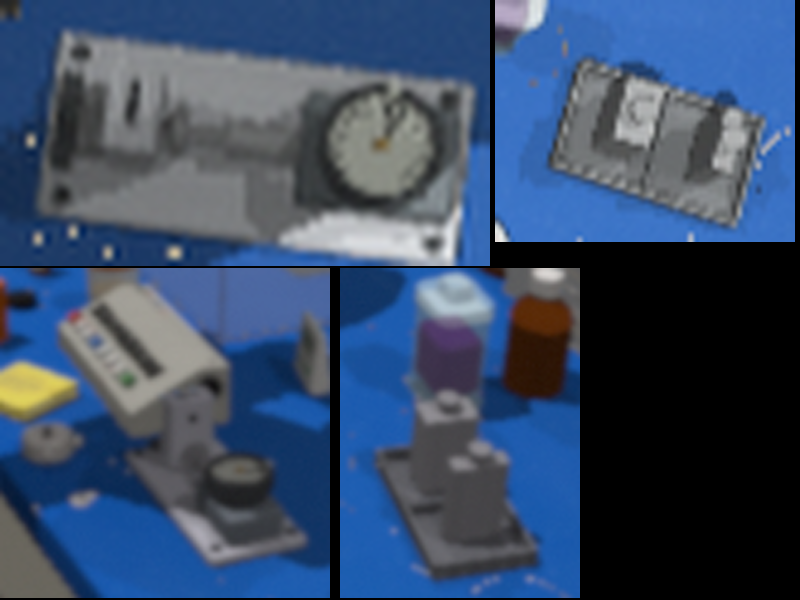

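The top view shows the spacer standing square against the fence in the gap, at about (130,100), and upright in the side view. The master is upright in its bay at (640,110). The bezel tab is unchanged. I'll check the needle numerically before handing in.

Run:
```python
from ang import *
c=avg("top",4); g=cv2.cvtColor(c["frame"],cv2.COLOR_RGB2GRAY).astype(np.float32); A=np.radians(np.arange(-80,30,4.)); print(np.degrees(A).round().astype(int).tolist())
for nm,cc in(("now",c),("master",dict(np.load("top3.npz")))):
  g=cv2.cvtColor(cc["frame"],cv2.COLOR_RGB2GRAY).astype(np.float32)
  for r in(.006,.008,.010,.012,.014,.016,.018,.02):
    P=np.array([[C[0]+r*np.cos(a+t),C[1]+r*np.sin(a+t),.054] for a in A]); u=w2p(cc,P).astype(np.float32); print(nm,r,cv2.remap(g,u[:,:1],u[:,1:],cv2.INTER_CUBIC)[:,0].astype(int).tolist())
# spacer top face (z=.074) in comparator frame
f=c["frame"].astype(int); R=np.array([[np.cos(t),-np.sin(t)],[np.sin(t),np.cos(t)]]); o=np.load("comp.npz")["o"]
for th in(140,155,170):
    m=(f.min(2)>th).astype(np.uint8); mm=np.zeros_like(m); mm[240:262,298:312]=m[240:262,298:312]
    mm=cv2.morphologyEx(mm,cv2.MORPH_CLOSE,np.ones((5,5))); ks=cv2.findContours(mm,0,2)[0]
    if ks: k=max(ks,key=cv2.contourArea)[:,0]; W=(p2w(c,k,.074)[:,:2]-o)@R; print(th,cv2.minAreaRect((W*1000).astype(np.float32)))
```

```text
[-80, -76, -72, -68, -64, -60, -56, -52, -48, -44, -40, -36, -32, -28, -24, -20, -16, -12, -8, -4, 0, 4, 8, 12, 16, 20, 24, 28]
now 0.006 [141, 142, 143, 143, 143, 140, 136, 130, 123, 114, 106, 97, 90, 84, 81, 80, 84, 90, 98, 107, 115, 126, 133, 139, 142, 142, 142, 140]
now 0.008 [140, 141, 142, 144, 144, 144, 142, 140, 135, 127, 118, 107, 97, 87, 82, 82, 86, 92, 102, 110, 120, 129, 136, 142, 143, 143, 142, 141]
now 0.01 [140, 139, 139, 139, 140, 140, 141, 140, 137, 129, 120, 109, 99, 89, 85, 86, 91, 97, 105, 113, 121, 129, 137, 141, 141, 140, 139, 139]
now 0.012 [141, 141, 140, 140, 140, 141, 142, 144, 144, 141, 132, 119, 104, 94, 92, 92, 92, 89, 87, 94, 108, 123, 137, 144, 144, 141, 138, 136]
now 0.014 [143, 147, 149, 144, 138, 134, 137, 143, 147, 146, 139, 121, 102, 92, 98, 109, 110, 96, 74, 68, 83, 111, 133, 142, 142, 139, 136, 130]
now 0.016 [143, 151, 153, 144, 130, 122, 127, 138, 147, 152, 149, 131, 104, 85, 90, 110, 124, 109, 79, 61, 74, 102, 128, 139, 140, 140, 136, 131]
now 0.018 [134, 142, 148, 148, 139, 132, 133, 134, 139, 146, 147, 140, 125, 104, 91, 97, 105, 101, 88, 86
[... 794 characters left out ...]
 0.014 [160, 162, 161, 155, 149, 147, 150, 156, 159, 160, 158, 155, 151, 149, 148, 141, 122, 92, 61, 53, 74, 113, 143, 157, 158, 157, 154, 147]
master 0.016 [154, 158, 157, 145, 130, 123, 130, 142, 150, 156, 161, 159, 148, 134, 129, 135, 133, 108, 73, 56, 73, 105, 136, 150, 155, 157, 155, 150]
master 0.018 [137, 144, 148, 147, 137, 130, 132, 134, 139, 146, 150, 151, 146, 130, 112, 108, 107, 98, 86, 84, 98, 113, 130, 149, 160, 159, 150, 143]
master 0.02 [107, 105, 111, 119, 125, 127, 129, 125, 118, 112, 112, 118, 119, 109, 93, 84, 81, 83, 96, 106, 111, 107, 111, 129, 140, 132, 120, 120]
140 ((16.319530487060547, -10.088424682617188), (21.558631896972656, 36.31682205200195), 6.955654144287109)
```

Run:
```python
from ang import *
c=arm.capture("top"); k=np.load("comp.npz"); o=k["o"]; R=np.array([[np.cos(t),-np.sin(t)],[np.sin(t),np.cos(t)]])
P=[[*(o+R@[x,y]),.074] for x,y in((.02,-.0225),(.02,0),(-.02,0),(-.02,-.0225))]
print("predicted top corners",w2p(c,P).round(1).tolist(),"front foot",w2p(c,[[*(o+R@[-.02,-.011]),.01]]).round(1))
g=cv2.cvtColor(c["frame"],cv2.COLOR_RGB2GRAY); print(g[240:266,298:314])
```

```text
predicted top corners [[309.2, 244.8], [301.8, 243.9], [300.1, 256.9], [307.6, 257.8]] front foot [[304.2 260.9]]
[[ 81  70  67  62  66  63  66  62  66  67  67  63  64  64  63  66]
 [110 109 106 101 100 106  84  83  76  70  63  62  65  62  61  68]
 [103 144 142 141 137 148 122 125 116 108 106  97 102 106  88  84]
 [ 60 142 141 141 142 142 141 144 144 140 142 143 140 143 123 123]
 [ 97 138 141 140 141 153 141 140 137 141 139 142 141 141 143 144]
 [139 141 140 141 147 148 140 143 142 141 138 138 141 139 140 140]
 [141 141 141 142 150 139 138 132 144 139 139 132 142 142 139 140]
 [127 125 125 134 149 140 129  93 143 140 137 114 140 140 139 142]
 [ 98  85  89 114 155 138 107  51 143 140 139 110 140 141 138 143]
 [ 81  80  75 113 149 139  97  63 140 139 136  96 133 135 136 140]
 [ 80  74  73 119 142 135  69  61 141 137 130  96 123 116 116 135]
 [ 67  65  65 119 142 129  49  72 140 136 119  98 108  91  93 118]
 [ 64  66  66 130 143 120  49  88 136 132 106  96  76  81  87 113]
 [ 65  66  75 126 132 123  74 101 121 122  98  63  65  88  88 110]
 [ 66  64  84 128 124 123 105 110 124 122  89  59  69  94  85  90]
 [ 68  66  86 123 123 122 125 127 124 120  87  68  67  85  84  88]
 [ 64  61  79 112 110 115 120 118 118 120  89  78  63  82  78  88]
 [ 59  56  63  86  83  91 103 101 100 105  82  82  69  70  84  96]
 [ 75  67  73  76  75  75  75  74  75  75  87  97  84  93 106 107]
 [ 97  88  92  80  80  79  76  78  73  77  91  95 113 123 126 123]
 [ 96  99  94  93  89  85  84  84  79  91 108 109 124 125 126 122]
 [ 97  96  97  97 100  98 100 107 106 115 124 126 123 127 124 127]
 [ 96  94  98  96  98 107 108 126 122 125 124 123 124 126 125 125]
 [ 95 110 110 106 109 124 125 123 123 123 124 119 123 121 122 124]
 [109 122 123 127 125 123 123 122 125 126 125 122 124 122 124 122]
 [122 124 124 124 124 127 124 126 124 125 128 123 123 126 125 127]]
```

The front edge of the spacer's top face (row 257) and its columns match the predicted centred position. The needle is about 23° from the mark, as expected for the spacer. Handing in.

```bash
python3 -c "
from workcell import arm
print(arm.hand_in())"
```

```text
the job is handed in; nothing more can be done
None
```

The job is handed in at about 38 s of the 72 s allowed: the dial was zeroed on the master, the master is back upright in its tray bay, and the spacer stands in the gap with the needle about 0.40 rad from the zero mark (0.45 expected); the verdict was not shown to me.

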